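# Post the lane cards through the sprung flap of the return box

### The job

Post the stack of lane cards lying on the return box's feed deck: with one finger push the red bar away from you so that the sprung orange flap swings down, and while it is held open push the stack along the deck and over the edge with the other finger so that it drops into the box. Do not pick the cards up or slide them onto the shut flap. Then let the flap spring shut with the cards inside, and leave the other things on the desk where they are.

Things in the scene. Friction and masses are not known exactly. Their poses are not given: they have to be found in the camera images.
- return_box: Fixed blue box, 225 (x) x 110 (y) x 115 mm high. Origin on the worktop under point mouth_edge; z up, x the way the cards go in (away from the robot, yaw within 0.3 rad), y left. In its frame: white feed deck, z = 115 mm, x = -115 to 0, between guide rails (inner faces y = +-46, 6 thick, 12 mm high). Clear fixed cover flush with the deck from x = 54 to 110. Hollow inside, x = -9 to 105, floor z = 5.
- mouth_edge (a point): Middle of the deck's far edge, at deck height (box x = 0, y = 0, z = 115 mm), where the mouth begins. The mouth spans box x = 0 to 54 mm, y = +-46 mm and is closed by the orange flap. Axes as the box.
- flap (a joint): Orange flap, 50 x 88 mm, flush with the deck when shut. Hinged along y at the mouth's near edge (axis at box x = 0, z = 107 mm); its far end swings down into the box, making a chute. 0 = shut, 1.05 rad = fully open (stop). A spring shuts it when let go; pushing the bar takes about 3 N at first, 5 N fully open. The cards' weight does not open it.
- push_bar (a point): Middle of the red push bar that turns with the flap: 10 mm thick, along box y = -58 to -108, right of the box, on a thin arm at y = -62: fingers fit from y = -70 outwards. 50 mm from the hinge axis: shut at box x = -22, z = 152; pushed along +x it goes over the top to x = 28, z = 148 mm (open). Below it only the hinge shaft (x = 0, top at z = 111 mm, y to -66) is in the way.
- cards: Stack of white and blue plastic lane cards, one solid block 56 (x) x 88 (y) x 22 mm high, 0.11 to 0.23 kg; origin at the centre of its underside. It lies on the feed deck between the rails, square to them, its centre at box x = -75 to -45 mm. Once its centre is 10 to 20 mm past the mouth's edge with the flap open, it tips and slides in.
- coin_roll_brown: Bystander: standing brown coin roll with red band, 26 mm across, 52 mm high, origin at its foot. Leave alone.
- coin_roll_blue: Bystander: standing grey-blue coin roll with red band, 26 mm across, 52 mm high, origin at its foot. Leave alone.
- glue: Bystander: standing white and yellow glue stick, 27 mm across, 92 mm high, origin at its foot. Leave alone.
- stamp: Bystander: self-inking stamp with a red grip, 30 x 46 x 74 mm, origin at its foot. Leave alone.
- pad: Bystander: flat pad of turquoise tickets, 57 x 92 x 10 mm, origin under its centre. Leave alone.
Not all that is in view belongs to the job. What is meant by the cards is not turquoise or yellow, and is the larger of those in its own colour.

How it is judged:
On the way, in this order (a step that is already met when the one before it is completed fails the run):
1. a finger holds the flap open (past 0.3 rad) while a finger pushes the cards, their centre not yet more than 10 mm past the mouth's edge (value of joint flap above 0.3 rad and contact force between the fingers and flap above 0.2 N and contact force between the fingers and cards above 0.05 N and x of cards in the frame of return_box below 0.01 m and z of cards in the frame of return_box above 0.105 m), for 0.04 s.
2. the cards are inside the box, below the mouth (z of cards in the frame of return_box below 0.085 m), for 0.1 s.
At the end, for the whole second after the job is handed in: The cards lie at rest inside the box (their origin at least 35 mm below the deck, within the box's walls) and the flap is shut (below 0.06 rad) (x of cards in the frame of return_box between -0.01 and 0.108 m and y of cards in the frame of return_box between -0.052 and 0.052 m and z of cards in the frame of return_box below 0.08 m and linear speed of cards below 0.02 m/s and value of joint flap below 0.06 rad); the robot touches nothing.
It fails at once if the cards are lifted more than 25 mm off the deck (z of cards in the frame of return_box above 0.14 m).
It fails at once if the cards are slid onto the shut flap (centre more than 12 mm past the edge, still up on the deck level, flap open less than 0.25 rad) (x of cards in the frame of return_box above 0.012 m and z of cards in the frame of return_box above 0.11 m and value of joint flap below 0.25 rad).
It fails at once if the cards fall off the box onto the desk (z of cards in the frame of return_box below 0.09 m and (x of cards in the frame of return_box below -0.03 m or x of cards in the frame of return_box above 0.12 m or y of cards in the frame of return_box above 0.06 m or y of cards in the frame of return_box below -0.06 m)).
It fails at once if another thing on the desk is moved more than 30 mm (distance of any of coin_roll_brown, coin_roll_blue, glue, stamp, pad from where it was at the start of the episode above 0.03 m).
It also fails if it takes over 38 s, if anything falls off the work surface, if the arm or the gripper's body presses on something with over 40 N, if the wrist force passes 120 N, or if a joint passes its speed limit or range.

### The arm

A 7-joint arm with a two-finger parallel gripper is mounted at the origin on a cart in front of the work surface, level with it; the furniture and walls round the work are solid. World frame = base frame: x ahead of the robot, y to its left, z up, the work surface at z = 0. Lengths are in m, angles in rad, forces in N, time in s.
With the tool pointing down it reaches from about 0.4 to 0.85 m from the base axis. Payload 4.5 kg.
Tool frame: the origin (TCP) lies at the very end of the fingers, on their centre line; the grasp point (between the pads) lies 19 mm behind it (robot.pinch_z is the distance from the TCP to the grasp point, in m); z points along the fingers, y is the line along which they close (so a half turn about z gives the same grasp; the last joint's range is limited). The gripper opens to 88 mm and grips with 3 to 60 N. Pads are 18 mm wide; open, the fingers measure 123 mm over their backs; the gripper's body (75 mm by 187 mm) begins 45 mm behind the grasp point.
Start: joints at [-1.294, 0.689, -0.195, 1.565, 0.157, 0.902, -0.215], TCP at [0.15, 0.607, 0.239] pointing down, gripper open.
Joint ranges: [-3.01, 3.01], [-0.46, 2.08], [-1.47, 1.51], [0.13, 2.56], [-1, 4.14], [0.04, 2.09], [-2.66, 2.66]. Speed limits (rad/s): [2.57, 2.57, 3.14, 3.14, 3.14, 3.14, 3.14].

### API

Orientations are given as a unit quaternion [w, x, y, z].
In Python, from plant import robot gives the robot as it stands.
- The arm moves only by the shell command python3 -m creep 'ROWS' [FORCE]. ROWS is JSON, one flat list of numbers, 5 for each row, row after row: the finger opening in m, from 0 to 0.0881, then the shift along the tool's x, y, z in m, then the turn about the tool's z in rad. In form: [jaw, tx, ty, tz, turn, jaw, tx, ty, tz, turn, ...]. A call has exactly 5 rows; each row is the pose to reach, as a shift and turn from the pose commanded when the call began, along the tool's axes at that moment; what a row does not reach only later rows make up. A row lasts 1/8 s, in which the tool goes at most 62.5 mm and 10.7 degrees, less where a joint would pass 70% of its speed; a pose out of reach is approached as far as the arm can. A call with a gripper value outside its range is refused whole. The fingers move at their own pace and stop on an object; FORCE is the grip in N (left out, the last holds). Time passes only in rows, so rows that repeat a pose let the fingers close, or fill a call up. It gives the time, the measured TCP pose, the force, the opening and the grip force at its end, in the units of the state.
- robot.read_state(): the state, without advancing time (a new reading comes with each control period).
- robot.get_image(name): name is "scene" or "top" or "wrist"; returns the picture (480x640x3 uint8, red, green, blue); there is no depth.
- robot.camera_info(name): a dict with "fx", "fy", "cx", "cy" (pixels), "k1" (the pictures are not rectified: a ray, as slopes to the right and down, at radius r is drawn at 1 + k1 r^2 times it, then the intrinsics apply), "world_from_camera" (4x4, takes a point from camera to world coordinates); the wrist camera has in their place "hand_eye" (4x4, takes a point from camera to tool coordinates, whose origin is the TCP and whose axes are the flange's). Camera axes: x right, y up, looking along -z (the intrinsics and any distortion apply to the point x, -y, -z); pixel columns grow to the right and rows downward; lengths in m; the calibration is good to about 2 mm. A picture is of the moment at which its call begins: read the wrist's pose just before it. camera_info takes no time and is no camera call.
- robot.job_done(): hands the job in; it is judged then, once.
The state is a dict: "time_s": time; "joint_pos": joint angles; "qd": joint speeds; "tau": joint torques, N m; "tcp_pos": TCP position; "eef_rot": TCP orientation; "ft_force": force on the tool from outside, world axes, zero at the start; "ft_torque": the same for the moment, N m; "gripper_width": finger opening in m; "grasp_force": force on a finger pad.
Only numpy, scipy, OpenCV 4.12 (cv2) and the standard library are available. Lean on these libraries where they do the work, as an engineer would, in place of code of your own. Each camera call takes 0.05 s, during which the arm holds its last target. There are 200 camera calls.

## Working session

There is one attempt and no reset: what is moved stays moved. The work goes in short steps, Python scripts to look and compute and a shell command to move; the robot and the scene stay as the last step left them, time stands still between calls to the robot, and variables do not carry over. Pictures are saved under pics/ and viewed, at most 10 in all, crops included, and the job is handed in when it is done.

```bash
mkdir -p pics; ls; python3 - <<'E'
from plant import robot
import cv2,json,numpy as np
for n in("scene","top"):
    im=robot.get_image(n); cv2.imwrite(f"pics/{n}0.png",im[:,:,::-1])
    c=robot.camera_info(n); print(n,{k:np.round(v,4).tolist() for k,v in c.items()})
s=robot.read_state(); print(s)
E
```

```text
pics
scene {'fx': 483.7722, 'fy': 483.7722, 'cx': 327.8645, 'cy': 240.7563, 'k1': -0.098, 'world_from_camera': [[0.7113, 0.3857, -0.5876, -0.1483], [-0.7029, 0.3942, -0.5921, -0.6836], [0.0032, 0.8342, 0.5515, 0.7507], [0.0, 0.0, 0.0, 1.0]]}
top {'fx': 615.1224, 'fy': 615.1224, 'cx': 313.0869, 'cy': 240.2241, 'k1': -0.1271, 'world_from_camera': [[-0.0992, 0.97, -0.2221, 0.2398], [-0.9951, -0.0972, 0.0197, 0.0235], [-0.0025, 0.2229, 0.9748, 1.4649], [0.0, 0.0, 0.0, 1.0]]}
{'time_s': 0.1, 'joint_pos': array([-1.29418206,  0.68989323, -0.19455795,  1.56622421,  0.15729058,
        0.90256239, -0.21507698]), 'qd': array([ 0.00141065, -0.00165611,  0.00029823, -0.00333678, -0.00061058,
        0.00048372,  0.00049836]), 'tau': array([-2.94184283e-03, -5.28498995e+01, -1.27095457e+00, -1.53836775e+01,
       -5.24640502e-02,  2.01551855e-03,  6.38655320e-05]), 'tcp_pos': array([0.1501561 , 0.6060954 , 0.23799974]), 'eef_rot': array([-5.20249182e-05,  1.21049117e-01,  9.92646157e-01, -8.45664835e-04]), 'ft_force': array([ 0.33930044,  0.40142094, -0.27178822]), 'ft_torque': array([-0.04833581,  0.03057814,  0.01515764]), 'grasp_force': 0.0, 'gripper_width': 0.08823787430706997}
```

View pics/top0.png

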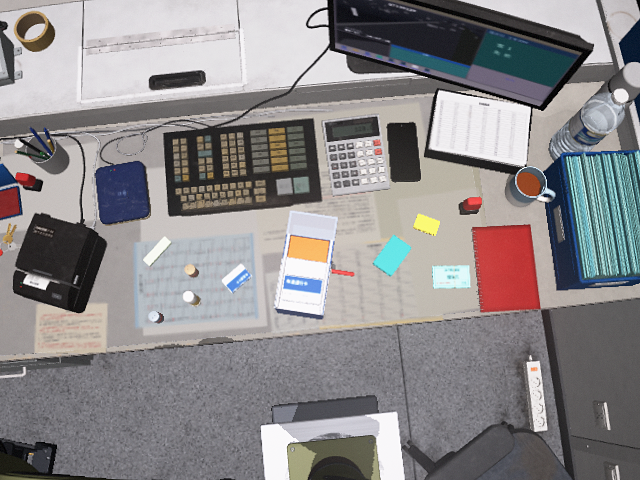

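View pics/scene0.png

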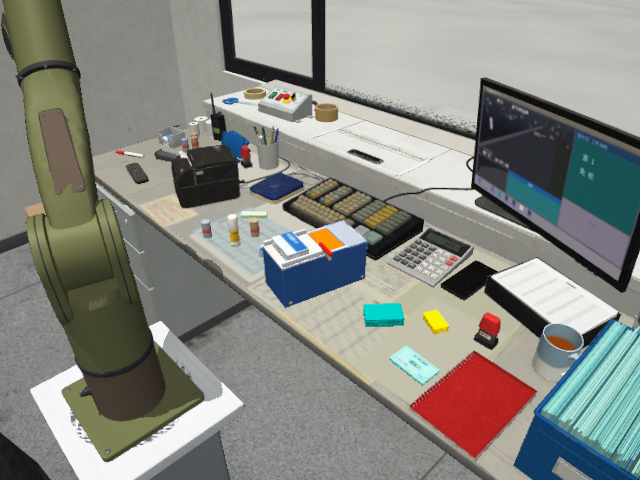

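Top view: the box is at about (305,265), with the orange flap at (308,248), the cards on the near deck at about (303,285) and the red bar at (343,272). I'll measure these next and zoom in.

```bash
cat > h.py <<'E'
from plant import robot
import cv2,numpy as np
from scipy.spatial.transform import Rotation as R
def rays(name,px,T=None):
    c=robot.camera_info(name); K=np.array([[c["fx"],0,c["cx"]],[0,c["fy"],c["cy"]],[0,0,1]])
    d=(np.asarray(px,float).reshape(-1,2)-[c["cx"],c["cy"]])/[c["fx"],c["fy"]]
    u=d.copy()
    for _ in range(20): u=d/(1+c["k1"]*(u**2).sum(1,keepdims=True))
    if T is None: T=c["world_from_camera"] if name!="wrist" else toolT()@c["hand_eye"]
    T=np.array(T)
    v=np.c_[u[:,0],-u[:,1],-np.ones(len(u))]@T[:3,:3].T
    return T[:3,3],v
def plane(name,px,z,T=None):
    o,v=rays(name,px,T); return o+v*((z-o[2])/v[:,2])[:,None]
def rot(s): q=s["eef_rot"]; return R.from_quat([q[1],q[2],q[3],q[0]]).as_matrix()
def toolT():
    s=robot.read_state(); T=np.eye(4); T[:3,:3]=rot(s); T[:3,3]=s["tcp_pos"]; return T
def blob(mask,near=None):
    n,l,st,ce=cv2.connectedComponentsWithStats(mask.astype(np.uint8))
    ok=[i for i in range(1,n) if st[i,4]>15]
    i=max(ok,key=lambda i:st[i,4]) if near is None else min(ok,key=lambda i:np.hypot(*(ce[i]-near)))
    return max(cv2.findContours((l==i).astype(np.uint8),0,1)[0],key=len)[:,0,:],st[i]
E
python3 - <<'E'
from h import *
for n,no,nb in(("top",(308,248),(343,272)),("scene",(326,240),(335,250))):
    im=cv2.imread(f"pics/{n}0.png"); hsv=cv2.cvtColor(im,cv2.COLOR_BGR2HSV); h,s,v=cv2.split(hsv)
    c,st=blob((h>8)&(h<20)&(s>170)&(v>150),no); P=plane(n,c,0.115)
    r=cv2.minAreaRect((P[:,:2]*1000).astype(np.float32)); print(n,"flap",st,r,cv2.boxPoints(r).round(1).tolist())
    c,st=blob(((h<5)|(h>174))&(s>150)&(v>100),nb); P=plane(n,c,0.155)
    r=cv2.minAreaRect((P[:,:2]*1000).astype(np.float32)); print(n,"bar",st,r,cv2.boxPoints(r).round(1).tolist())
a=cv2.imread("pics/top0.png")[200:330,250:380]; b=cv2.imread("pics/scene0.png")[210:310,250:380]
a=cv2.resize(a,None,fx=3,fy=3,interpolation=2); b=cv2.resize(b,None,fx=3,fy=3,interpolation=2)
b=cv2.copyMakeBorder(b,0,a.shape[0]-b.shape[0],0,0,0); cv2.imwrite("pics/zoom.png",np.hstack([a,b]))
E
```

```text
top flap [522 173  15   6  25] ((652.986328125, -523.6864624023438), (34.215641021728516, 9.929920196533203), 76.44851684570312) [[644.2000122070312, -539.2000122070312], [653.7999877929688, -541.5], [661.7999877929688, -508.20001220703125], [652.2000122070312, -505.8999938964844]]
top bar [332 269  22   7  70] ((461.4865417480469, -58.89360046386719), (46.39825439453125, 7.133918762207031), 75.99072265625) [[452.3999938964844, -80.5], [459.29998779296875, -82.30000305175781], [470.6000061035156, -37.20000076293945], [463.6000061035156, -35.5]]
scene flap [309 229  35  21 371] ((530.0550537109375, 7.996307373046875), (85.42412567138672, 47.490962982177734), 75.64984130859375) [[496.5, -27.5], [542.5, -39.29999923706055], [563.5999755859375, 43.5], [517.5999755859375, 55.29999923706055]]
scene bar [319 243  14  13  58] ((459.999755859375, -63.160011291503906), (51.97697448730469, 9.401309967041016), 75.26143646240234) [[448.79998779296875, -87.0999984741211], [457.8999938964844, -89.5], [471.20001220703125, -39.20000076293945], [462.1000061035156, -36.79999923706055]]
```

View pics/zoom.png

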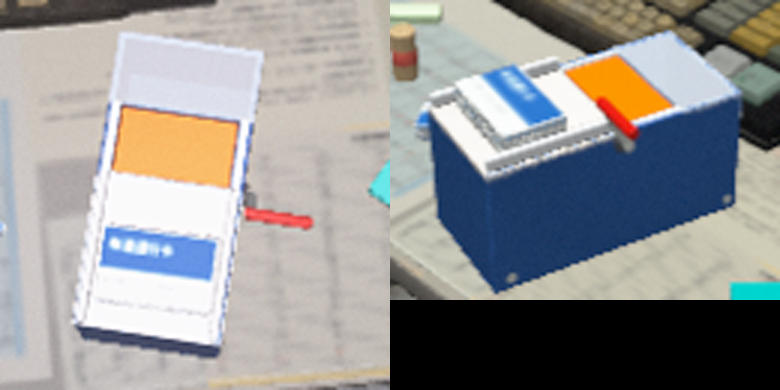

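The zoom shows the flap hinge edge at about (112,172)-(236,188) in the zoomed top view, and the red bar at (247,213)-(310,222). The card stack sits at about rows 230-316, with its blue stripe toward the flap.

```bash
python3 - <<'E'
from h import *
im=cv2.imread("pics/top0.png"); h,s,v=cv2.split(cv2.cvtColor(im,cv2.COLOR_BGR2HSV))
c,st=blob((h>5)&(h<22)&(s>110)&(v>150),(308,248)); P=plane("top",c,0.115)
r=cv2.minAreaRect((P[:,:2]*1000).astype(np.float32)); print("flap",st,r)
yaw=np.radians(-14.4); e=np.array([np.cos(yaw),np.sin(yaw)]); n=np.array([-e[1],e[0]])
# origin estimate: flap centre top & scene averaged, flap centre at box x=27
fc=np.array([[r[0][0],r[0][1]],[530.06,8.0]])/1000; print(fc)
O=fc.mean(0)-0.027*e; print("O",O)
B=lambda P:(np.c_[(P[:,:2]-O)@e,(P[:,:2]-O)@n]*1000).round(1).tolist()
top=np.array([[105,232],[95,300],[210,316],[217,245]])/3+[250,200]
sc=(np.array([[456,95],[522,138],[568,120],[495,65]])-[390,0])/3+[250,210]
print("cards top",B(plane("top",top,.137)),"scene",B(plane("scene",sc,.137)))
print("bar top",B(np.array([[.4615,-.0589]])),"scene",B(np.array([[.460,-.0632]])))
# profile along box x at y=0 in the top view z=.137
s0=robot.read_state();M=rot(s0); print(M.round(3),s0["tcp_pos"])
E
```

```text
flap [287 236  42  26 830] ((529.2523803710938, 9.777015686035156), (88.34905242919922, 48.980384826660156), 75.93360900878906)
[[0.52925238 0.00977702]
 [0.53006    0.008     ]]
O [0.50350444 0.01560313]
cards top [[-49.3, 39.5], [-99.6, 38.6], [-98.5, -45.3], [-46.4, -42.6]] scene [[-100.9, 22.2], [-82.9, -53.8], [-42.7, -50.2], [-56.2, 45.9]]
bar top [[-22.2, -82.6]] scene [[-22.5, -87.1]]
[[-0.971  0.24  -0.   ]
 [ 0.24   0.971 -0.002]
 [-0.    -0.002 -1.   ]] [0.1501561  0.6060954  0.23799974]
```

```bash
python3 -m creep '[0.0881,-0.056,-0.017,0,-0.1,0.0881,-0.112,-0.034,0,-0.2,0.0881,-0.168,-0.052,0,-0.3,0.0881,-0.224,-0.069,0,-0.4,0.0881,-0.279,-0.086,0,-0.484]'; cat > go.py <<'E'
# prints tool-axis shift/turn to bring mid-finger point to box (x,y,z mm) with lead angle phi deg
from h import *; import sys
x,y,z,phi=map(float,sys.argv[1:5]); O=np.array([.5035,.0156]); w=np.radians(-14.2)
e=np.array([np.cos(w),np.sin(w)]); n=np.array([-e[1],e[0]])
s=robot.read_state(); M=rot(s); p=s["tcp_pos"]
g=np.r_[O+e*x/1e3+n*y/1e3,z/1e3]; a=np.arctan2(M[1,1],M[0,1]); t=np.radians(90+phi)+w
print("box mm",((p[:2]-O)@e*1e3).round(1),((p[:2]-O)@n*1e3).round(1),(p[2]*1e3).round(1),"phi",np.degrees(a-w).round(1)-90,"goal",g.round(3))
print("shift",(M.T@(g-p)).round(4),"turn",(-(t-a)).round(3),"F",s["ft_force"].round(1),"t",s["time_s"],"dirs e,n in tool xy",(M.T@np.r_[e,0]).round(3),(M.T@np.r_[n,0]).round(3))
E
python3 go.py -97 -42.6 239 28
```

```text
time_s: 0.72
tcp_pos: [0.4019, 0.4547, 0.2384]
eef_rot: [-0.0, -0.122, 0.993, -0.0]
ft_force: [1.2, 0.2, -0.0]
gripper_width: 0.0882
grasp_force: 0.0
box mm -206.3 400.8 238.4 phi 28.200000000000003 goal [ 0.399 -0.002  0.239]
shift [ 1.131e-01 -4.424e-01 -4.000e-04] turn 0.003 F [ 1.2  0.2 -0. ] t 0.725 dirs e,n in tool xy [-0.881 -0.472 -0.   ] [-0.472  0.881 -0.001]
```

```bash
python3 -m creep '[0.0881,0.014,-0.055,0,0,0.0881,0.028,-0.110,0,0,0.0881,0.042,-0.165,0,0,0.0881,0.056,-0.220,0,0,0.0881,0.070,-0.275,0,0]'; python3 go.py -97 -42.6 239 28; python3 -m creep '[0.0881,0.014,-0.055,0,0,0.0881,0.028,-0.110,0,0,0.0881,0.036,-0.140,0,0,0.0881,0.043,-0.167,0,0,0.0881,0.043,-0.167,0,0]'; python3 go.py -97 -42.6 119 28
python3 - <<'E'
from h import *
cv2.imwrite("pics/w1.png",robot.get_image("wrist")[:,:,::-1])
E
```

```text
time_s: 1.35
tcp_pos: [0.3979, 0.1704, 0.2386]
eef_rot: [-0.0, -0.12, 0.993, -0.0]
ft_force: [0.4, -0.3, 0.1]
gripper_width: 0.088
grasp_force: 0.0
box mm -140.4 124.2 238.6 phi 28.0 goal [ 0.399 -0.002  0.239]
shift [ 0.0401 -0.1676 -0.0004] turn 0.0 F [ 0.4 -0.3  0.1] t 1.35 dirs e,n in tool xy [-0.883 -0.47   0.   ] [-0.47   0.883 -0.   ]
time_s: 1.98
tcp_pos: [0.3957, -0.0021, 0.2385]
eef_rot: [-0.001, -0.118, 0.993, -0.0]
ft_force: [-0.0, 0.9, -0.1]
gripper_width: 0.0883
grasp_force: 0.0
box mm -100.1 -43.6 238.5 phi 27.799999999999997 goal [ 0.399 -0.002  0.119]
shift [-0.0034 -0.0005  0.1195] turn -0.004 F [-0.   0.9 -0.1] t 1.975 dirs e,n in tool xy [-0.885 -0.466 -0.001] [-0.466  0.885 -0.001]
```

View pics/w1.png

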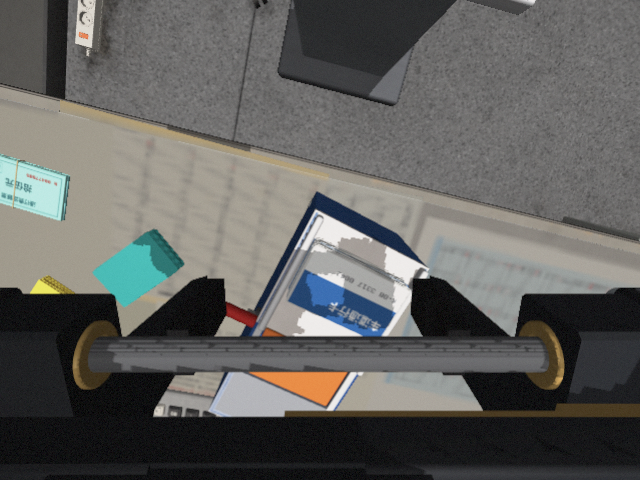

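The wrist view shows finger B on the bar side at about (215,285) and finger C at about (420,285). The cards' near edge runs from about (318,240) to (405,285), and the deck's near edge from (312,212) to (428,268). I'll check those in box coordinates.

```bash
python3 - <<'E'
from h import *
O=np.array([.5035,.0156]); w=np.radians(-14.2); e=np.array([np.cos(w),np.sin(w)]); n=np.array([-e[1],e[0]])
B=lambda P:(np.c_[(P[:,:2]-O)@e,(P[:,:2]-O)@n]*1000).round(0).tolist()
print("deck near",B(plane("wrist",[[318,210],[428,268]],.127)))
print("cards near top/bottom",B(plane("wrist",[[318,238],[400,280]],.137)),B(plane("wrist",[[318,238],[400,280]],.115)))
print("hinge edge",B(plane("wrist",[[268,332],[345,360]],.115)))
print("fingertips",B(plane("wrist",[[215,285],[420,285]],.2385)))
im=cv2.imread("pics/w1.png")[180:420,180:460]; cv2.imwrite("pics/w1z.png",cv2.resize(im,None,fx=2.5,fy=2.5,interpolation=2))
E
```

```text
deck near [[-118.0, -51.0], [-117.0, 50.0]]
cards near top/bottom [[-101.0, -42.0], [-100.0, 31.0]] [[-95.0, -39.0], [-95.0, 41.0]]
hinge edge [[4.0, -38.0], [-3.0, 38.0]]
fingertips [[-83.0, -87.0], [-128.0, -3.0]]
```

View pics/w1z.png

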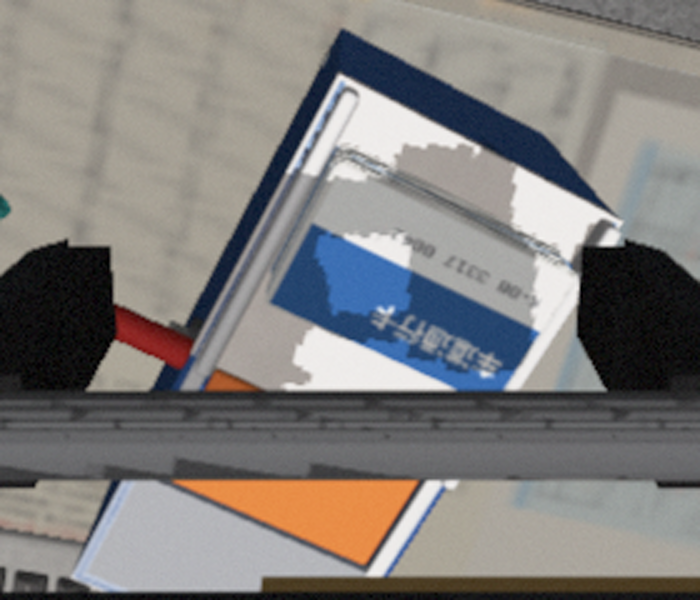

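```bash
python3 -m creep '[0.0881,0.002,0.001,0.05,0,0.0881,0.002,0.001,0.095,0,0.0881,0.002,0.001,0.112,0,0.0881,0.002,0.001,0.118,0,0.0881,0.002,0.001,0.118,0]'; python3 go.py -64 -42.6 121 28
```

```text
time_s: 2.65
tcp_pos: [0.3944, 0.0014, 0.1208]
eef_rot: [0.0, -0.121, 0.993, 0.0]
ft_force: [-0.0, 0.3, -0.6]
gripper_width: 0.0877
grasp_force: 0.0
box mm -102.3 -40.6 120.8 phi 28.099999999999994 goal [ 0.431 -0.01   0.121]
shift [-0.0328 -0.0198 -0.0002] turn 0.002 F [-0.   0.3 -0.6] t 2.65 dirs e,n in tool xy [-0.882 -0.471  0.   ] [-0.471  0.882  0.   ]
```

```bash
python3 -m creep '[0.0881,-0.007,-0.004,0,0,0.0881,-0.014,-0.008,0,0,0.0881,-0.020,-0.012,0,0,0.0881,-0.027,-0.016,0,0,0.0881,-0.033,-0.020,0,0]'; python3 go.py -64 -42.6 121 28
python3 - <<'E'
from h import *
t=cv2.resize(robot.get_image("top")[200:330,230:390,::-1],None,fx=2.5,fy=2.5,interpolation=2)
s=cv2.resize(robot.get_image("scene")[180:310,240:400,::-1],None,fx=2.5,fy=2.5,interpolation=2)
cv2.imwrite("pics/c1.png",np.hstack([t,s]))
E
```

```text
time_s: 3.28
tcp_pos: [0.431, -0.0109, 0.1207]
eef_rot: [-0.0, -0.121, 0.993, 0.0]
ft_force: [-3.1, 2.6, 1.3]
gripper_width: 0.0881
grasp_force: 2.0
box mm -63.8 -43.4 120.7 phi 28.0 goal [ 0.431 -0.01   0.121]
shift [-0.0002  0.0008 -0.0003] turn 0.001 F [-3.1  2.6  1.3] t 3.275 dirs e,n in tool xy [-0.883 -0.47  -0.001] [-0.47   0.883  0.001]
```

View pics/c1.png

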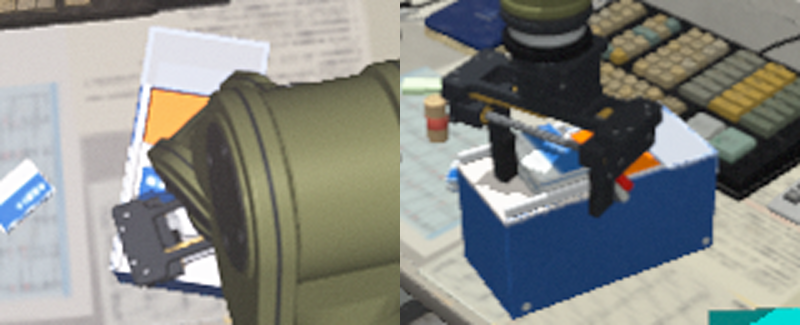

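The top and scene crops show finger C on the deck behind the cards and finger B right behind the red bar. I'll push on.

```bash
python3 -m creep '[0.0881,-0.007,-0.004,0,0,0.0881,-0.014,-0.008,0,0,0.0881,-0.021,-0.011,0,0,0.0881,-0.028,-0.015,0,0,0.0881,-0.035,-0.019,0,0]'; python3 go.py -14 -42.6 121 28
python3 - <<'E'
from h import *
t=cv2.resize(robot.get_image("wrist")[150:450,160:480,::-1],None,fx=1.2,fy=1.2,interpolation=2)
s=cv2.resize(robot.get_image("scene")[180:310,260:400,::-1],None,fx=2.77,fy=2.77,interpolation=2)[:360]
cv2.imwrite("pics/c2.png",np.hstack([t,s]))
E
```

```text
time_s: 4.0
tcp_pos: [0.467, -0.0213, 0.1202]
eef_rot: [-0.003, -0.12, 0.993, 0.0]
ft_force: [-6.6, 2.7, -1.6]
gripper_width: 0.0879
grasp_force: 3.4
box mm -26.3 -44.7 120.2 phi 28.0 goal [ 0.479 -0.022  0.121]
shift [-0.0118 -0.0039 -0.0008] turn 0.0 F [-6.6  2.7 -1.6] t 4.0 dirs e,n in tool xy [-0.883 -0.47  -0.005] [-0.47   0.883 -0.002]
```

View pics/c2.png

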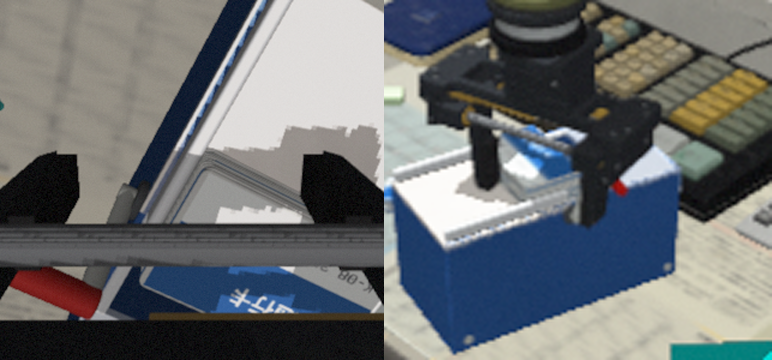

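The crops show the flap partly open, with the cards square and finger C against them. Next I'll finish opening, then turn about finger B so that C carries the cards over the edge.

```bash
python3 -m creep '[0.0881,-0.005,-0.002,0,0,0.0881,-0.009,-0.005,0,0,0.0881,-0.013,-0.005,0,0.07,0.0881,-0.017,-0.006,0,0.14,0.0881,-0.022,-0.007,0,0.227]'; python3 go.py 3 -39 121 10
python3 - <<'E'
from h import *
t=cv2.resize(robot.get_image("wrist")[150:450,160:480,::-1],None,fx=1.2,fy=1.2,interpolation=2)
s=cv2.resize(robot.get_image("scene")[180:310,260:400,::-1],None,fx=2.77,fy=2.77,interpolation=2)[:360]
cv2.imwrite("pics/c3.png",np.hstack([t,s]))
E
```

```text
time_s: 4.72
tcp_pos: [0.491, -0.0219, 0.1202]
eef_rot: [-0.001, -0.006, 1.0, 0.0]
ft_force: [-4.2, 3.4, -1.7]
gripper_width: 0.0881
grasp_force: 2.2
box mm -3.0 -39.4 120.2 phi 14.900000000000006 goal [ 0.497 -0.023  0.121]
shift [-0.0059 -0.0012 -0.0008] turn 0.086 F [-4.2  3.4 -1.7] t 4.725 dirs e,n in tool xy [-0.966 -0.257 -0.003] [-0.257  0.966  0.   ]
```

View pics/c3.png

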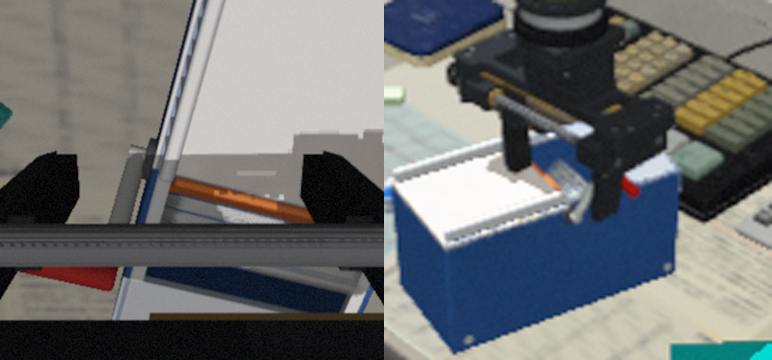

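The cards have tipped into the mouth, with the orange flap edge now visible behind them. I'll hold the flap open a little further while they drop.

```bash
python3 -m creep '[0.0881,-0.003,-0.001,0,0,0.0881,-0.003,-0.001,0,0,0.0881,-0.003,-0.001,0,0,0.0881,-0.003,-0.001,0,0,0.0881,-0.003,-0.001,0,0]'; python3 go.py -75 -39 121 15
python3 - <<'E'
from h import *
t=cv2.resize(robot.get_image("wrist")[150:450,160:480,::-1],None,fx=1.2,fy=1.2,interpolation=2)
s=cv2.resize(robot.get_image("scene")[180:310,260:400,::-1],None,fx=2.77,fy=2.77,interpolation=2)[:360]
cv2.imwrite("pics/c4.png",np.hstack([t,s]))
E
```

```text
time_s: 5.45
tcp_pos: [0.4925, -0.0225, 0.1202]
eef_rot: [-0.003, -0.008, 1.0, 0.001]
ft_force: [-7.6, 6.0, -0.2]
gripper_width: 0.0882
grasp_force: 4.2
box mm -1.4 -39.6 120.2 phi 15.099999999999994 goal [ 0.421 -0.004  0.121]
shift [ 0.0709  0.0198 -0.0004] turn 0.003 F [-7.6  6.  -0.2] t 5.45 dirs e,n in tool xy [-0.965 -0.261 -0.005] [-0.261  0.965 -0.   ]
```

View pics/c4.png

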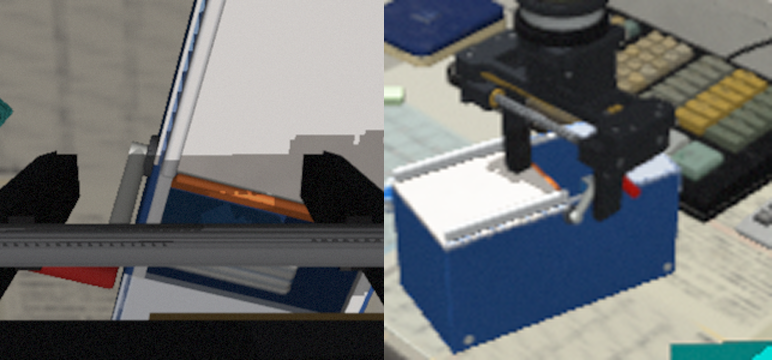

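The cards are down inside the box. I'll back off so the flap springs shut, then lift away.

```bash
python3 -m creep '[0.0881,0.012,0.0035,0,0,0.0881,0.024,0.007,0,0,0.0881,0.038,0.0105,0,0,0.0881,0.055,0.015,0,0,0.0881,0.072,0.020,0,0]'; python3 go.py -75 -39 121 15; python3 -m creep '[0.0881,0,0,-0.03,0,0.0881,0,0,-0.07,0,0.0881,0,0,-0.11,0,0.0881,0,0.05,-0.12,0,0.0881,0,0.1,-0.12,0]'; python3 -m creep '[0.0881,0,0.06,0,0,0.0881,0,0.12,0,0,0.0881,0,0.18,0,0,0.0881,0,0.18,0,0,0.0881,0,0.18,0,0]'
python3 - <<'E'
from h import *
t=cv2.resize(robot.get_image("top")[190:330,140:480,::-1],None,fx=2,fy=2,interpolation=2)
s=cv2.resize(robot.get_image("scene")[180:310,180:520,::-1],None,fx=2,fy=2,interpolation=2)
cv2.imwrite("pics/c5.png",np.vstack([t,s]))
E
```

```text
time_s: 6.18
tcp_pos: [0.4237, -0.0048, 0.1211]
eef_rot: [0.002, -0.007, 1.0, 0.0]
ft_force: [0.1, 0.4, 0.2]
gripper_width: 0.0882
grasp_force: 0.0
box mm -72.4 -39.3 121.1 phi 15.0 goal [ 0.421 -0.004  0.121]
shift [0.0025 0.001  0.0001] turn 0.001 F [0.1 0.4 0.2] t 6.175 dirs e,n in tool xy [-0.966 -0.26   0.003] [-0.26   0.966  0.001]
time_s: 6.8
tcp_pos: [0.4237, 0.0957, 0.2422]
eef_rot: [0.003, -0.006, 1.0, 0.0]
ft_force: [1.1, 0.5, 0.1]
gripper_width: 0.0884
grasp_force: 0.0
time_s: 7.42
tcp_pos: [0.4196, 0.2745, 0.2407]
eef_rot: [0.001, -0.007, 1.0, -0.0]
ft_force: [-0.5, -0.4, -0.5]
gripper_width: 0.088
grasp_force: 0.0
```

View pics/c5.png

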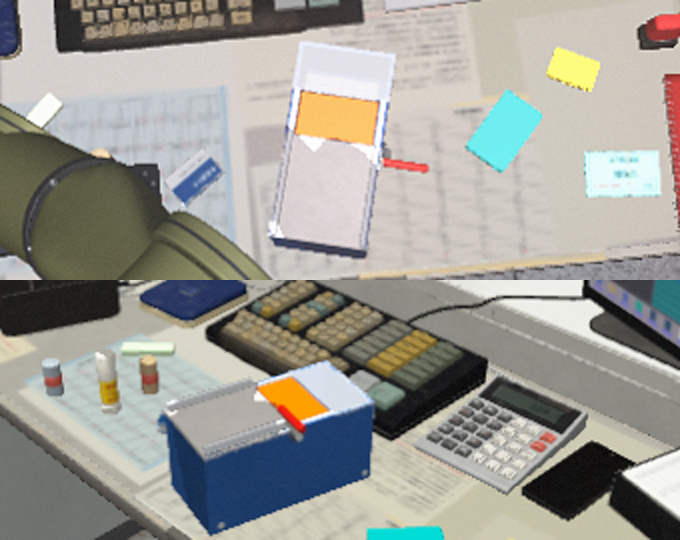

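The flap is shut (orange at (340,118), bar back at (405,166)), the deck is empty, and the bystanders are where they were. I'm handing the job in.

```bash
python3 -c "
from plant import robot
print(robot.job_done())"
```

```text
the job is handed in; nothing more can be done
None
```

The cards are inside the return box, the flap has sprung shut, nothing else on the desk looks to have moved in the last pictures, and the job is handed in; no verdict came back.

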